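# Tip the glass rods into the grooved rest of the steel box

### The job

Pour the four glass stirring rods from the half-round scoop into the open steel box so that they roll down the sloping grey rest and lie one in each groove; do not touch the clean rods with the gripper. Then stand the empty scoop upright on the table clear of the box and shut the lid fully, without disturbing the tape roll, the amber jar or the open vial.

Things in the scene. Friction and masses are not known exactly. Their poses are not given: they have to be found in the camera images.
- steel_box: Stainless steel instrument box, fixed, 118 (x) x 239 (y) x 48 mm shut; origin: centre of its underside, z up. Front wall at local -x, lid hinge at local +x. Inside: x -52 to +51, y -102 to +102 mm; walls 2 mm thick, up to z = 40 mm. A 16 mm wide hasp in the middle of the front wall reaches out to x = -58 mm, below z = 37 mm.
- rod_rest: Grey plastic rest inside the box, fixed. Origin on the middle of its sloping top surface (in the box at x -0.5, y -25.5, z 28.3 mm); x runs down the slope (12 degrees) from the box's front to its hinge, y along the grooves, z square to the surface. Plain lead-in surface from x = -51 to -29 mm, its upper end 1 mm below the top of the front wall; then four grooves. It is 149 mm long (y); at its +y end a block (y 74.5 to 124.5 mm) stands level, 40 mm above the table.
- groove_0 (a point): Middle of the first groove's mouth, at x = -22, y = 0, z = 0 of the rest. Grooves run along y, are 13.6 mm wide, 11.7 mm deep and 21 mm apart (x = -22, -1, 20, 41 mm). A rod in a groove has its centre at z = -5.7 mm and stands 0.3 mm proud, so the next rod rolls over it to the next groove; rods that arrive too fast jump over empty grooves.
- groove_3 (a point): Middle of the last groove's mouth, at x = 41, y = 0, z = 0 of the rest, nearest the hinge.
- steel_box_lid (a joint): Hinge angle of the box lid (rad): 0 shut, 1.75 fully open (leaning back a little); starts open at 1.6 to 1.72. Hinge line along the box's y at x = 56, z = 41 mm of the box. Light lid (0.13 kg, 112 x 212 mm) with slight friction; it may stay where it is left, so follow it down and press lightly.
- lid_edge (a point): Middle of the lid's free edge on its outer face, 113 mm from the hinge line; moves with the lid; at x = -56.5, z = 47 mm of the box when shut. The outer face looks away from the box when open, up when shut; x of this frame points from the edge to the hinge, z out of the outer face.
- scoop: Half-round scoop of 2 mm steel, loose, 0.16 to 0.26 kg empty, 138 mm long (y), standing on the table; origin: centre of underside, z up. Trough: arc, inner radius 55 mm about the line x = 0, z = 59 mm, from 58 degrees behind the bottom to the lip 42 degrees in front (+x). Tipped about its y, lip down, it lets the rods out one by one at about 18 to 44 degrees of tilt. End plates 36 mm high behind, 20 mm at the lip.
- scoop_lip (a point): Middle of the scoop's pouring lip (upper inner edge): at x = 36.8, y = 0, z = 18.1 mm of the scoop; same axes as the scoop.
- scoop_grip (a point): On the scoop's upright black grip behind the trough: a flat block 12 mm thick (x), 64 mm wide (y), from z = 38 to 90 mm, centred at x = -53.5 mm of the scoop; the point is at z = 72 mm; same axes as the scoop. Take it across its 12 mm thickness.
- rod_0: Glass stirring rod with round ends, 12 mm diameter x 125 mm, 31 g, loose; the four lie side by side in the scoop, along the scoop's y. Origin at its centre, y along the rod (x and z turn as it rolls). All four rods are alike.
- rod_1: Glass stirring rod with round ends, 12 mm diameter x 125 mm, 31 g, loose; the four lie side by side in the scoop, along the scoop's y. Origin at its centre, y along the rod (x and z turn as it rolls). All four rods are alike.
- rod_2: Glass stirring rod with round ends, 12 mm diameter x 125 mm, 31 g, loose; the four lie side by side in the scoop, along the scoop's y. Origin at its centre, y along the rod (x and z turn as it rolls). All four rods are alike.
- rod_3: Glass stirring rod with round ends, 12 mm diameter x 125 mm, 31 g, loose; the four lie side by side in the scoop, along the scoop's y. Origin at its centre, y along the rod (x and z turn as it rolls). All four rods are alike.
- tape: Roll of tape lying flat, 98 mm across x 25 mm; origin centre of underside. Leave alone.
- jar: Empty amber jar, 80 mm across x 118 mm; origin centre of underside. Leave alone.
- open_vial: Small open glass vial, 26 mm across x 44 mm; origin centre of underside. Leave alone.
There are look-alikes about, which are no part of the job. Leave any green look-alike of the rod_3 alone.

How it is judged:
By the outcome, as a careful person would: the job done as asked, in the order asked, and still so for the second after the job is handed in, with the robot touching nothing.
It also fails if it takes over 72 s, if anything falls off the work surface, if the arm or the gripper's body presses on something with over 40 N, if the wrist force passes 120 N, or if a joint passes its speed limit or range.

### The arm

A 6-joint arm with a two-finger parallel gripper is mounted at the origin on a cart in front of the work surface, level with it; the furniture and walls round the work are solid. World frame = base frame: x ahead of the robot, y to its left, z up, the work surface at z = 0. Lengths are in m, angles in rad, forces in N, time in s.
With the tool pointing down it reaches from about 0.25 to 0.85 m from the base axis. Payload 12.5 kg.
Tool frame: the origin (TCP) lies on the centre line of the jaws, within the pads' length; the fingertips stand 17 mm ahead of it and the grasp point (between the pads) lies 2 mm behind it; y points along the fingers, x is the direction in which the jaws open and shut, and the axes are right-handed (so a half turn about y gives the same grasp; the last joint's range is limited). The gripper opens to 93 mm and grips with 3 to 60 N. Pads are 15 mm wide; open, the fingers measure 128 mm over their backs; the gripper's body (75 mm by 188 mm) begins 65 mm behind the grasp point.
Start: joints at [-1.383, 0.351, 1.652, -0, 1.139, -0.085], TCP at [0.148, -0.53, 0.236] pointing down, gripper open.
Joint ranges: [-2.75, 2.75], [-0.79, 2.1], [0.01, 2.65], [-1.57, 4.71], [0.07, 3.14], [-2.87, 2.87]. Speed limits (rad/s): [2.22, 2.22, 2.79, 3.14, 3.14, 3.14].

### API

Orientations are given as a 3x3 rotation matrix whose columns are the frame's x, y, z axes.
In Python, from station import robot gives the robot as it stands.
- The arm moves only by the shell command python3 -m crank 'ROWS' [FORCE]. ROWS is JSON, a list that holds one entry, the list of rows, each a list of 7 numbers: the shift along the world's x, y, z in cm, then the turn, a rotation vector about the world's x, y, z in rad, then the opening in per cent of the stroke, from 0 (shut) to 100 (fully open). A call has 1 to 20 rows; each row is the pose to reach, as a shift and turn from the pose commanded when the call began; what a row does not reach only later rows make up. A row lasts 1/8 s, in which the tool goes at most 62.5 mm and 10.7 degrees, less where a joint would pass 70% of its speed; a pose out of reach is approached as far as the arm can. A call with a gripper value outside its range is refused whole. The fingers move at their own pace and stop on an object; FORCE is the grip in N (left out, the last holds). Time passes only in rows, so rows that repeat a pose let the fingers close. It gives the time, the measured TCP pose, the force and the opening at its end, in the units of the state.
- robot.state(): the state, without advancing time (a new reading comes with each control period).
- robot.read_camera(name): name is "scene" or "top" or "wrist"; returns a dict with "image" (384x512x3 uint8, red, green, blue), "mtx" (3x3 intrinsics, pixels), "extrinsics" (4x4, takes a point from camera to world coordinates); the wrist camera has in their place "mount" (4x4, takes a point from camera to tool coordinates, whose origin is the TCP and whose axes are the tool frame's). Camera axes: x right, y up, looking along -z (the intrinsics and any distortion apply to the point x, -y, -z); pixel columns grow to the right and rows downward; lengths in m; the calibration is good to about 2 mm. The wrist camera is an equidistant fisheye: a pixel r from the principal point sees the ray r / f radians off the axis. A picture is of the moment at which its call begins: read the wrist's pose just before it. There is no depth.
- robot.close_job(): hands the job in, once; it reports no verdict.
Trained networks look in a picture, given as the dict that the camera call returned (one of the last four; its "shot" number tells which), for a name from the list of things; names that differ only in an ending like _2 or _b are one class to them, and where a whole thing is asked for, a point or a joint stands for the part that bears it (a point fixed in the world has none). Each returns a list of dicts, best first, with "confidence" (0 to 1); they miss things now and then, are a little off and sometimes report something else, mostly with a low value. They report only what shows in the picture. A call takes as long as a camera call. They do not tell look-alikes from the thing itself.
- robot.find_in(target, picture): "at" ([column, row] in pixels, amid what is visible of it).
The state is a dict: "clock": time; "joint_positions": joint angles; "joint_velocities": joint speeds; "tau": joint torques, N m; "eef_pos": TCP position; "eef_rot": TCP orientation; "ft_force": force on the tool from outside, world axes, zero at the start; "moment": the same for the moment, N m; "gripper_width": finger opening in m.
Only numpy, scipy, OpenCV 4.12 (cv2) and the standard library are available. Lean on these libraries where they do the work, as an engineer would, in place of code of your own. Each camera call takes 0.05 s, during which the arm holds its last target. There are 200 camera calls.

## Working session

There is one attempt and no reset: what is moved stays moved. The work goes in short steps, Python scripts to look and compute and a shell command to move; the robot and the scene stay as the last step left them, time stands still between calls to the robot, and variables do not carry over. Pictures are saved under pics/ and viewed, about 8 in all and at most 12, crops included, and the job is handed in when it is done.

```bash
ls; mkdir -p pics
cat > h.py <<'E'
import numpy as np,cv2
from station import robot
def ray(p,uv):
    K=np.array(p['mtx']);E=np.array(p['extrinsics'])
    d=np.array([(uv[0]-K[0,2])/K[0,0],-(uv[1]-K[1,2])/K[1,1],-1.]);d=E[:3,:3]@d
    return E[:3,3],d/np.linalg.norm(d)
def atz(p,uv,z):
    o,d=ray(p,uv);return o+d*(z-o[2])/d[2]
def proj(p,X):
    K=np.array(p['mtx']);E=np.array(p['extrinsics'])
    c=(np.atleast_2d(X)-E[:3,3])@E[:3,:3]
    return np.c_[K[0,0]*c[:,0]/-c[:,2]+K[0,2],K[1,1]*c[:,1]/c[:,2]+K[1,2]]
def save(p,n,crop=None,s=1):
    im=p['image'][:,:,::-1]
    if crop: im=im[crop[1]:crop[3],crop[0]:crop[2]]
    cv2.imwrite('pics/'+n,cv2.resize(im,None,fx=s,fy=s,interpolation=cv2.INTER_CUBIC))
E
python3 - <<'E'
from h import *
np.set_printoptions(precision=4,suppress=True)
ims=[]
for n in['top','scene']:
    p=robot.read_camera(n);ims.append(p['image'])
    print(n,[k for k in p],p['mtx'],p['extrinsics'])
    for t in['steel_box','rod_rest','scoop','scoop_grip','scoop_lip','rod_0','tape','jar','open_vial','lid_edge','groove_0']:
        try:print(t,[(np.round(r['at']).tolist(),round(r['confidence'],2),np.round(atz(p,r['at'],0.02),3).tolist()) for r in robot.find_in(t,p)])
        except Exception as e:print(t,e)
    save(p,n+'0.png',s=1.5)
print(robot.state())
E
```

```text
pics
top ['image', 'mtx', 'extrinsics', 'shot'] [[349.0375   0.     254.4028]
 [  0.     349.0375 191.3653]
 [  0.       0.       1.    ]] [[-0.0215  0.9976 -0.0656  0.521 ]
 [-0.9994 -0.0232 -0.0249 -0.0199]
 [-0.0263  0.065   0.9975  1.0629]
 [ 0.      0.      0.      1.    ]]
steel_box [([314.0, 205.0], 0.79, [0.546, -0.171, 0.02])]
rod_rest [([304.0, 200.0], 0.75, [0.561, -0.14, 0.02])]
scoop [([196.0, 226.0], 0.8, [0.489, 0.183, 0.02]), ([305.0, 200.0], 0.53, [0.559, -0.145, 0.02])]
scoop_grip [([192.0, 224.0], 0.94, [0.495, 0.195, 0.02])]
scoop_lip [([196.0, 224.0], 0.95, [0.495, 0.184, 0.02])]
rod_0 [([210.0, 223.0], 0.71, [0.499, 0.141, 0.02]), ([252.0, 263.0], 0.71, [0.377, 0.018, 0.02]), ([205.0, 230.0], 0.68, [0.477, 0.156, 0.02]), ([200.0, 223.0], 0.66, [0.498, 0.17, 0.02]), ([209.0, 226.0], 0.62, [0.488, 0.145, 0.02]), ([359.0, 205.0], 0.58, [0.542, -0.304, 0.02]), ([159.0, 261.0], 0.49, [0.389, 0.295, 0.02])]
tape [([240.0, 160.0], 0.89, [0.685, 0.047, 0.02])]
jar [([172.0, 146.0], 0.59, [0.732, 0.254, 0.02]), ([217.0, 157.0], 0.28, [0.697, 0.116, 0.02])]
open_vial [([2
[... 1130 characters left out ...]
3, 0.208, 0.02])]
open_vial []
lid_edge [([309.0, 146.0], 0.78, [0.595, -0.335, 0.02])]
groove_0 [([292.0, 171.0], 0.68, [0.579, -0.173, 0.02])]
{'clock': 1.2, 'joint_positions': array([-1.3826,  0.3507,  1.6518, -0.    ,  1.1391, -0.0846]), 'joint_velocities': array([ 0.0016, -0.0007, -0.0004,  0.0014, -0.0011, -0.0012]), 'tau': array([ -0.0031, -49.7253, -28.5486,   0.0698,   0.0221,   0.    ]), 'eef_pos': array([ 0.1482, -0.5297,  0.2356]), 'eef_rot': array([[ 0.2695, -0.    ,  0.963 ],
       [-0.963 , -0.    ,  0.2695],
       [ 0.    , -1.    , -0.    ]]), 'ft_force': array([ 0.3436, -0.3521, -0.0928]), 'moment': array([ 0.0038, -0.0564, -0.0497]), 'gripper_width': 0.09301161157856688}
```

View pics/top0.png

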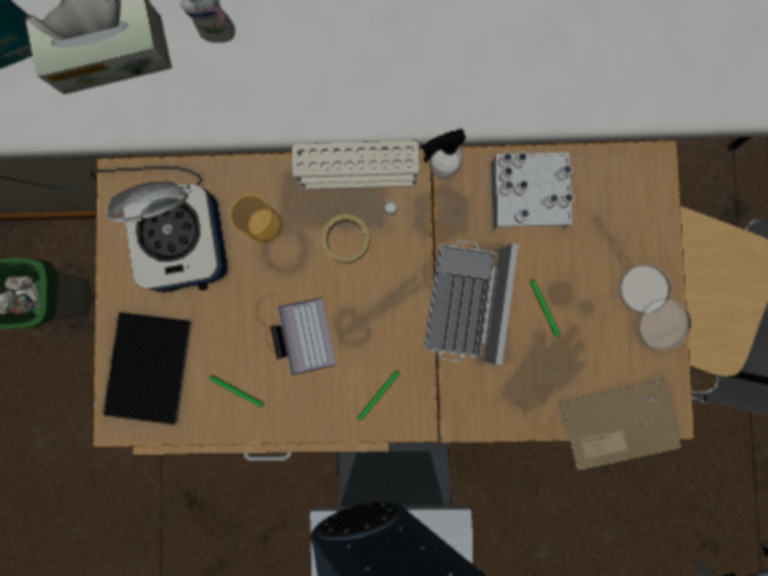

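View pics/scene0.png

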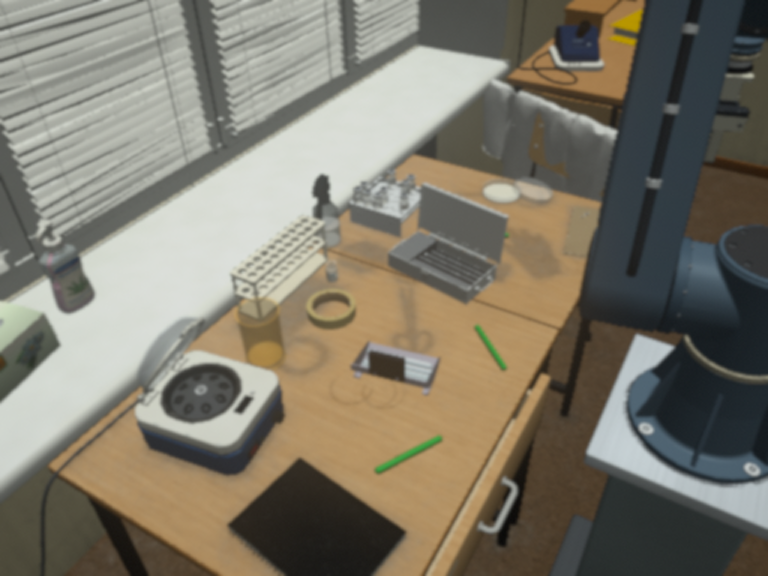

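Top view (display px): the scoop is at (307,335) with its grip on the left at (277,342) and the pale rods inside it. The box is at (470,300), front wall on the left, lid upright on the right. Look-alikes for the rods are the green ones at (236,390), (378,395) and (545,307), all lying on the table. The rods I want are the four clear ones in the scoop at about (310,332). Next I'll move the wrist camera closer.

```bash
python3 -m crank '[[[5,10,12,0,0,0,100],[29,63,12,0,0,0,100],[29,63,12,0,0,0,100],[29,63,12,0,0,0,100],[29,63,12,0,0,0,100],[29,63,12,0,0,0,100],[29,63,12,0,0,0,100],[29,63,12,0,0,0,100],[29,63,12,0,0,0,100],[29,63,12,0,0,0,100],[29,63,12,0,0,0,100],[29,63,12,0,0,0,100],[29,63,12,0,0,0,100],[29,63,12,0,0,0,100]]]' 20
cat >> h.py <<'E'
def wshot():
    s=robot.state();p=robot.read_camera('wrist')
    T=np.eye(4);T[:3,:3]=s['eef_rot'];T[:3,3]=s['eef_pos'];p['extrinsics']=T@np.array(p['mount']);return p
def wproj(p,X):
    K=np.array(p['mtx']);E=p['extrinsics'];c=(np.atleast_2d(X)-E[:3,3])@E[:3,:3];c=c*[1,-1,-1]
    r=np.hypot(c[:,0],c[:,1]);th=np.arctan2(r,c[:,2]);r=np.maximum(r,1e-9)
    return np.c_[K[0,0]*th*c[:,0]/r+K[0,2],K[1,1]*th*c[:,1]/r+K[1,2]]
def watz(p,uv,z):
    K=np.array(p['mtx']);E=p['extrinsics'];a=(uv[0]-K[0,2])/K[0,0];b=(uv[1]-K[1,2])/K[1,1];th=np.hypot(a,b)
    d=E[:3,:3]@np.array([np.sin(th)*a/th,-np.sin(th)*b/th,-np.cos(th)]);o=E[:3,3];return o+d*(z-o[2])/d[2]
E
python3 - <<'E'
from h import *
np.set_printoptions(precision=4,suppress=True)
p=wshot();print(p['mtx'],p['mount'],p['extrinsics'])
save(p,'w1.png',s=1.5);import pickle;pickle.dump({k:p[k] for k in('image','mtx','extrinsics')},open('w1.pkl','wb'))
q=robot.read_camera('top');pickle.dump({k:q[k] for k in('image','mtx','extrinsics')},open('t.pkl','wb'))
for t in['scoop','scoop_grip','scoop_lip','rod_rest','steel_box','rod_0']:
    print(t,[(np.round(r['at']).tolist(),round(r['confidence'],2)) for r in robot.find_in(t,p)])
E
```

```text
clock: 2.95
eef_pos: [0.4379, 0.0998, 0.3555]
eef_rot: [[0.269, -0.0, 0.963], [-0.963, -0.0, 0.269], [0.0, -1.0, -0.0]]
ft_force: [-0.5, -0.2, -0.1]
gripper_width: 0.0929
[[297.3186   0.     254.0156]
 [  0.     297.3186 189.4161]
 [  0.       0.       1.    ]] [[ 1.      0.0004 -0.0005  0.0005]
 [-0.0006  0.2382 -0.9712 -0.1492]
 [-0.0002  0.9712  0.2382  0.0658]
 [ 0.      0.      0.      1.    ]] [[ 0.2692  0.9353  0.2296  0.5014]
 [-0.9631  0.2612  0.065   0.1171]
 [ 0.0008 -0.2387  0.9711  0.5047]
 [ 0.      0.      0.      1.    ]]
scoop [([213.0, 114.0], 0.92), ([406.0, 127.0], 0.17)]
scoop_grip [([217.0, 110.0], 0.63)]
scoop_lip [([212.0, 112.0], 0.68)]
rod_rest [([406.0, 127.0], 0.6)]
steel_box [([427.0, 141.0], 0.97)]
rod_0 [([137.0, 155.0], 0.97), ([229.0, 112.0], 0.96), ([222.0, 114.0], 0.88), ([236.0, 118.0], 0.84), ([288.0, 205.0], 0.83), ([244.0, 111.0], 0.56)]
```

View pics/w1.png

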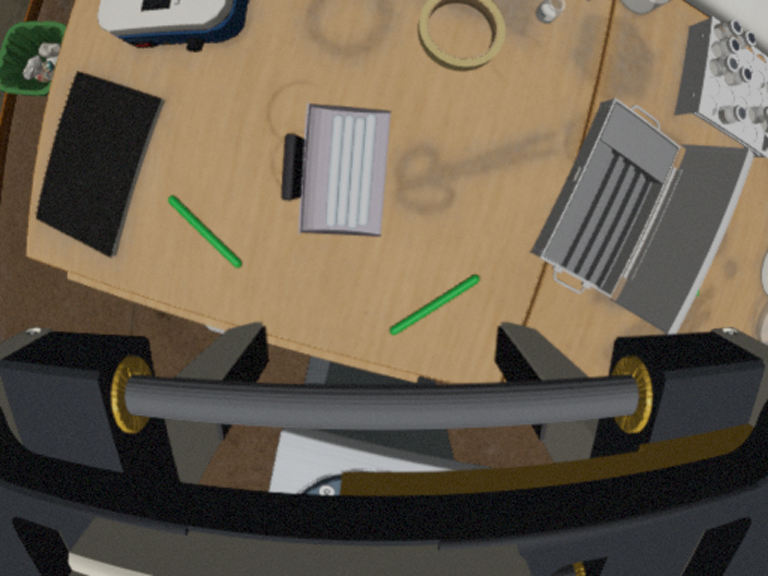

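```bash
cat > fit.py <<'E'
from h import *
import pickle,sys
from scipy.optimize import least_squares
from scipy.spatial.transform import Rotation as R
def pose(q,L):
    c,s=np.cos(q[2]),np.sin(q[2]);L=np.atleast_2d(L)
    return np.c_[q[0]+c*L[:,0]-s*L[:,1],q[1]+s*L[:,0]+c*L[:,1],L[:,2]]
SC=np.array([[-46.6,69,32],[-46.6,-69,32],[36.8,69,19],[36.8,-69,19],[-59.5,32,90],[-59.5,-32,90]])/1e3
BX=np.array([[-54,104,40],[-54,-104,40],[53,-104,40],[53,104,40]])/1e3
def lid(a,y,r=.113,z=.006): # z: outer face offset above hinge line
    return np.array([.056-r*np.cos(a)+z*np.sin(a),y,.041+r*np.sin(a)+z*np.cos(a)])
if __name__=='__main__':
    p=pickle.load(open('w1.pkl','rb'))
    s=np.array([[305,105],[300,232],[390,110],[380,236],[286,135],[285,198]])/1.5
    b=np.array([[613,100],[534,252],[615,298],[678,150]])/1.5
    f=lambda P,U,x0:least_squares(lambda q:(wproj(p,pose(q,P))-U).ravel(),x0,loss='soft_l1')
    rs=f(SC,s,[.49,.18,-1.4]);rb=f(BX,b,[.55,-.15,-1.7])
    print(rs.x,rs.fun.reshape(-1,2).round(1).tolist());print(rb.x,rb.fun.reshape(-1,2).round(1).tolist())
    l=np.array([[750,148],[668,330]])/1.5
    rl=least_squares(lambda a:(wproj(p,pose(rb.x,[lid(a[0],.106),lid(a[0],-.106)]))-l).ravel(),[1.65]);print('lid',rl.x,rl.fun)
    k=2.6
    def draw(im,P,o,close=True):
        P=((P-o+.5)*k-.5).round().astype(int).reshape(-1,1,2);cv2.polylines(im,[P],close,(0,0,255),1)
    im=p['image'][:,:,::-1]
    o=np.array([180,55]);c=cv2.resize(im[55:230,180:480+20],None,fx=k,fy=k,interpolation=cv2.INTER_CUBIC)
    draw(c,wproj(p,pose(rs.x,SC[[0,1,3,2]])),o)
    draw(c,wproj(p,pose(rs.x,np.array([[-59.5,32,90],[-59.5,-32,90],[-47.5,-32,90],[-47.5,32,90]])/1e3)),o)
    draw(c,wproj(p,pose(rb.x,BX)),o)
    for m in(-22,-1,20,41):
        rr=[np.array([-.0005+m*.001*np.cos(np.radians(12)),-.0255+y,.0283-m*.001*np.sin(np.radians(12))]) for y in(-.0745,.0745)]
        draw(c,wproj(p,pose(rb.x,rr)),o,False)
    draw(c,wproj(p,pose(rb.x,[lid(rl.x[0],.106),lid(rl.x[0],-.106)])),o,False)
    cv2.imwrite('pics/fit1.png',c);print(c.shape)
    q=pickle.load(open('t.pkl','rb'));print(proj(q,pose(rs.x,[[-.0535,0,.09]])),proj(q,pose(rb.x,BX)))
E
python3 fit.py
```

```text
[ 0.49918941  0.14986817 -1.37180197] [[3.9, -0.4], [1.9, 0.2], [-0.3, 0.2], [0.1, -0.1], [-0.8, -1.4], [-2.7, 1.7]]
[ 0.55854585 -0.14193758 -1.77215655] [[0.8, -1.2], [0.3, 2.8], [-7.2, 0.2], [0.2, -0.6]]
lid [1.58973059] [-1.37595271  3.05026183 -4.45008539  3.98524506]
(455, 832, 3)
[[184.24817795 227.44996812]] [[292.97301649 162.33988792]
 [280.65873798 232.18627664]
 [317.07084669 238.87594035]
 [328.99475687 168.67551596]]
```

View pics/fit1.png

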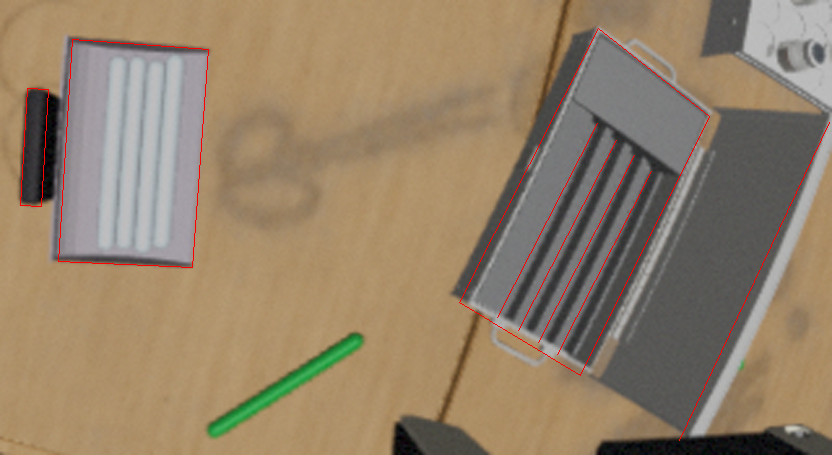

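The fit overlay matches the scoop, with the grip at (35,147) and the rods at (108–175,150) in the crop. The choice of rods is confirmed: clear, in the scoop, not green. My box corners were a bit off, so I'll take a closer look from over the box.

```bash
python3 -m crank '[[[1,-24,-10,0,0,-0.37,100],[1,-24,-10,0,0,-0.37,100],[1,-24,-10,0,0,-0.37,100],[1,-24,-10,0,0,-0.37,100],[1,-24,-10,0,0,-0.37,100],[1,-24,-10,0,0,-0.37,100]]]'
python3 - <<'E'
from h import *
import pickle
p=wshot();print(p['extrinsics'][:3,3]);pickle.dump({k:p[k] for k in('image','mtx','extrinsics')},open('w2.pkl','wb'))
from fit import *
u=wproj(p,pose([.5585,-.142,-1.745],BX));print(u)
x0,y0=np.maximum(u.min(0)-25,0).astype(int);x1,y1=(u.max(0)+40).astype(int);x1=min(x1,512);y1=min(y1,384)
k=min(780/(x1-x0),590/(y1-y0));k=int(k*10)/10;print(x0,y0,k);save(p,'w2.png',(x0,y0,x1,y1),k)
E
```

```text
clock: 4.1
eef_pos: [0.4481, -0.1398, 0.2556]
eef_rot: [[-0.098, -0.0, 0.995], [-0.995, 0.0, -0.098], [-0.0, -1.0, -0.0]]
ft_force: [0.9, -0.2, -0.0]
gripper_width: 0.093
[ 0.51380376 -0.14666502  0.40479321]
[[209.84558361   1.89572958]
 [197.5079042  163.16123412]
 [282.69662358 169.30207726]
 [295.39241652   7.37113979]]
172 0 2.8
```

View pics/w2.png

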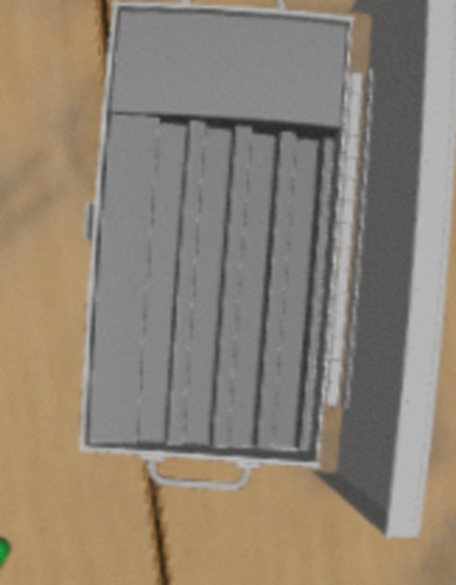

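```bash
cat > f2.py <<'E'
from fit import *
p=pickle.load(open('w2.pkl','rb'));o=np.array([172,0]);k=2.8
t=lambda a:(np.array(a)+.5)/k-.5+o
b=t([[111,5],[81,449],[318,466],[354,16]])
rb=least_squares(lambda q:(wproj(p,pose(q,BX))-b).ravel(),[.5585,-.142,-1.745]);print(rb.x.tolist(),rb.fun.round(2))
rl=least_squares(lambda a:(wproj(p,pose(rb.x,[lid(a[0],-a[1])]))-t([417,535])).ravel(),[1.65,.106]);print('lid outer',rl.x,rl.fun)
rl=least_squares(lambda a:(wproj(p,pose(rb.x,[lid(a[0],-a[1],.113,-.001)]))-t([388,535])).ravel(),[1.65,.106]);print('lid inner',rl.x,rl.fun)
# block edge check
print('block corner pred',((wproj(p,pose(rb.x,np.array([[-52,49,40],[51,49,40]])/1e3))-o+.5)*k-.5).round())
w=pickle.load(open('w1.pkl','rb'))
print(wproj(w,pose(rb.x,BX))*1.5)
# scoop independent refit
s=(np.array([[69,38],[55,261],[209,48],[193,267]])+.5)/2.6-.5+[180,55]
g=(np.array([[28,88],[20,205],[42,207],[50,90]])+.5)/2.6-.5+[180,55]
P=np.r_[SC[:4],np.array([[-59.5,32,90],[-59.5,-32,90],[-47.5,-32,90],[-47.5,32,90]])/1e3]
rs=least_squares(lambda q:(wproj(w,pose(q,P))-np.r_[s,g]).ravel(),[.499,.15,-1.37]);print(rs.x.tolist(),rs.fun.reshape(-1,2).round(1).tolist())
rs=least_squares(lambda q:(wproj(w,pose(q,P[4:]))-g).ravel(),[.499,.15,-1.37]);print(rs.x.tolist(),rs.fun.reshape(-1,2).round(1).tolist())
print('grip',pose(rs.x,[[-.0535,0,.072]]))
E
python3 f2.py
```

```text
[0.5611782589497298, -0.14538391472223708, -1.7395554798092738] [ 0.57 -1.58 -0.32  0.99  0.43  0.65 -0.75 -0.24]
lid outer [1.66625951 0.10523285] [0.00000000e+00 8.52651283e-14]
lid inner [1.64282991 0.10568273] [ 0.00000000e+00 -2.84217094e-14]
block corner pred [[106. 112.]
 [341. 127.]]
[[614.37789913  96.86594306]
 [539.5652092  257.64891973]
 [609.92649049 296.83077371]
 [679.47937949 145.53432915]]
[0.4991954701051699, 0.14975250875483848, -1.371699318010078] [[1.0, 0.3], [1.2, -0.2], [-0.3, 0.4], [-0.4, -0.1], [-0.5, 0.1], [-0.0, 0.2], [-0.2, -0.2], [-0.6, -0.4]]
[0.49861743162803956, 0.1491378954547031, -1.3825699112679883] [[0.1, 0.2], [0.1, 0.2], [-0.1, -0.1], [-0.0, -0.3]]
grip [[0.48860668 0.20169296 0.072     ]]
```

Box: (0.561, -0.145), yaw -1.74, lid about 1.655. Scoop: (0.499, 0.150), yaw -1.376, with the grip at (0.4886, 0.202). The two views agree to about 1–2 mm. Going to the grip now.

```bash
python3 -m crank '[[[4.05,34.2,-10.5,0,0,0.293,50],[4.05,34.2,-10.5,0,0,0.293,50],[4.05,34.2,-10.5,0,0,0.293,50],[4.05,34.2,-10.5,0,0,0.293,50],[4.05,34.2,-10.5,0,0,0.293,50],[4.05,34.2,-10.5,0,0,0.293,50],[4.05,34.2,-10.5,0,0,0.293,50],[4.05,34.2,-10.5,0,0,0.293,50]]]'
python3 - <<'E'
from fit import *
p=wshot();pickle.dump({k:p[k] for k in('image','mtx','extrinsics')},open('w3.pkl','wb'))
q=[.499,.1497,-1.3755]
G=np.array([[-59.5,32,90],[-59.5,-32,90],[-47.5,-32,90],[-47.5,32,90]])/1e3
im=cv2.resize(p['image'][:,:,::-1],None,fx=1.5,fy=1.5)
for P in(G,SC[[0,1,3,2]]):cv2.polylines(im,[(wproj(p,pose(q,P))*1.5).round().astype(int).reshape(-1,1,2)],True,(0,0,255),1)
cv2.imwrite('pics/w3.png',im)
E
```

```text
clock: 5.15
eef_pos: [0.4883, 0.2029, 0.1513]
eef_rot: [[0.196, 0.001, 0.981], [-0.981, 0.0, 0.196], [0.0, -1.0, 0.001]]
ft_force: [-0.2, -0.4, 0.7]
gripper_width: 0.0464
```

View pics/w3.png

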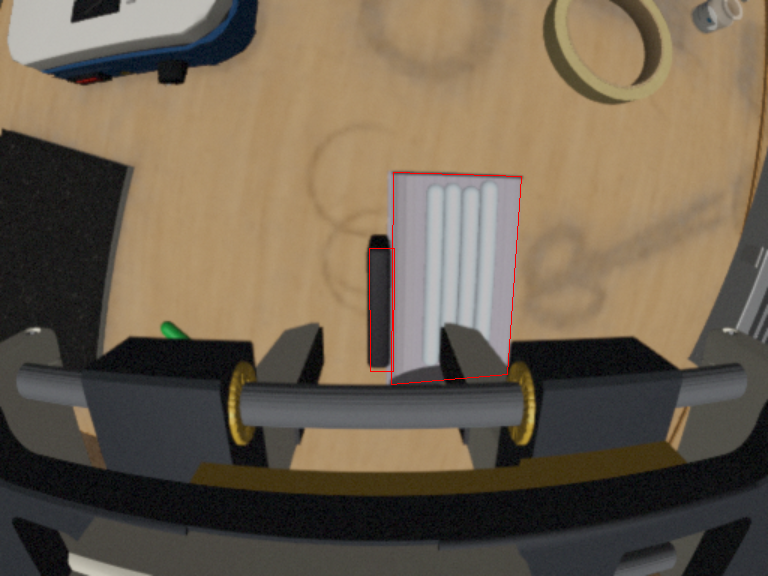

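The grip at (379,300) lies midway between the fingers (318 and 443), and the overlay agrees to about 2 mm. I'll descend, grasp, and lift a little.

```bash
python3 -m crank '[[[0,-0.05,-4,0,0,0,50],[0,-0.05,-7,0,0,0,50],[0,-0.05,-8.1,0,0,0,50],[0,-0.05,-8.1,0,0,0,50],[0,-0.05,-8.1,0,0,0,0],[0,-0.05,-8.1,0,0,0,0],[0,-0.05,-8.1,0,0,0,0],[0,-0.05,-8.1,0,0,0,0],[0,-0.05,-8.1,0,0,0,0],[0,-0.05,-8.1,0,0,0,0],[0,-0.05,-7.6,0,0,0,0],[0,-0.05,-7,0,0,0,0],[0,-0.05,-7,0,0,0,0]]]' 50
```

```text
clock: 6.82
eef_pos: [0.4889, 0.2018, 0.081]
eef_rot: [[0.194, 0.0, 0.981], [-0.981, 0.0, 0.194], [0.0, -1.0, 0.0]]
ft_force: [0.3, -0.0, -4.2]
gripper_width: 0.0117
```

```bash
cat > plan.py <<'E'
from fit import *
np.set_printoptions(precision=4,suppress=True)
B=[.5612,-.1454,-1.7396]
def boxw(x,y,z):return pose(B,[[x/1e3,y/1e3,z/1e3]])[0]
def target(th,lx,ly,lz,off=(90.3,0,-51.9)):
    c,s=np.cos(B[2]),np.sin(B[2]);Rs=R.from_rotvec(np.radians(th)*np.array([-s,c,0]))*R.from_euler('z',B[2])
    return boxw(lx,ly,lz)-Rs.apply(np.array(off)/1e3),Rs
TOOL=np.array([[1,0,0],[0,0,1],[0,-1,0.]]) # columns: tool axes in scoop frame: x, -z, y
def rows(seq,p0,R0,g=0):
    for a in seq:
        t,Rs=target(*a);d=(Rs*R.from_matrix(TOOL)*R.from_matrix(R0).inv()).as_rotvec()
        print(a,'->',np.round((t-p0)*100,2).tolist(),np.round(d,3).tolist())
E
python3 - <<'E'
from plan import *
s=robot.state();print(s['eef_pos'],s['eef_rot'])
rows([(0,-95,-27,60),(8,-60,-27,60),(8,-52,-27,46)],s['eef_pos'],s['eef_rot'])
E
```

```text
[0.4889 0.2018 0.081 ] [[ 0.1945  0.0005  0.9809]
 [-0.9809  0.0001  0.1945]
 [ 0.     -1.      0.0005]]
(0, -95, -27, 60) -> [7.69, -16.0, 3.09] [0.0, 0.0, -0.365]
(8, -60, -27, 60) -> [6.96, -20.25, 4.3] [0.14, 0.002, -0.364]
(8, -52, -27, 46) -> [6.83, -21.04, 2.9] [0.14, 0.002, -0.364]
```

```bash
python3 -m crank '[[[0.3,-0.5,1.5,0,0,-0.02,0],[1,-2,3,0,0,-0.06,0],[2,-4.2,4,0,0,-0.11,0],[3.2,-6.7,4.5,0,0,-0.17,0],[4.4,-9.2,4.5,0,0,-0.23,0],[5.6,-11.7,4.5,0,0,-0.29,0],[6.5,-13.6,4.5,0,0,-0.335,0],[7.2,-15,4.5,0,0,-0.355,0],[7.5,-15.8,4.5,0,0,-0.365,0],[7.4,-16.8,4.5,0.03,0,-0.365,0],[7.2,-18,4.5,0.07,0.001,-0.365,0],[7,-19.4,4.4,0.11,0.001,-0.364,0],[6.96,-20.25,4.3,0.14,0.002,-0.364,0],[6.96,-20.25,4.3,0.14,0.002,-0.364,0],[6.96,-20.25,4.3,0.14,0.002,-0.364,0]]]'
python3 - <<'E'
from plan import *
s=robot.state();t,Rs=target(8,-60,-27,60);print(s['eef_pos']-t)
S=t+Rs.apply(np.array([53.5,0,-70])/1e3)
im=[]
p=wshot();q=robot.read_camera('top');sc=robot.read_camera('scene')
out=[]
for pp,f in((p,wproj),(sc,proj)):
    L=S+Rs.apply(SC[:4]);c=pp['image'][:,:,::-1].copy()
    u=f(pp,pose(B,BX));v=f(pp,S+Rs.apply(np.array([[36.8,69,18.1],[36.8,-69,18.1]])/1e3));print(u.round(),v.round())
    k=2.;c=cv2.resize(c,None,fx=k,fy=k,interpolation=cv2.INTER_CUBIC)
    cv2.polylines(c,[((u+.5)*k-.5).round().astype(int).reshape(-1,1,2)],True,(0,0,255),1)
    cv2.polylines(c,[((v+.5)*k-.5).round().astype(int).reshape(-1,1,2)],True,(0,255,0),1)
    out.append(c)
a=out[0][0:500,200:1000][:, :760];b=out[1][180:480,400:800]
cv2.imwrite('pics/pre_w.png',cv2.resize(a,None,fx=.95,fy=.95));cv2.imwrite('pics/pre_s.png',cv2.resize(b,None,fx=1.5,fy=1.5))
E
```

```text
clock: 8.7
eef_pos: [0.5583, -0.0002, 0.1237]
eef_rot: [[-0.166, 0.023, 0.986], [-0.976, 0.136, -0.168], [-0.138, -0.99, -0.0]]
ft_force: [0.2, -0.8, -3.2]
gripper_width: 0.0117
[-0.0002  0.0005 -0.0003]
[[381.  41.]
 [363. 285.]
 [462. 281.]
 [490.  60.]] [[381. 118.]
 [362. 289.]]
[[258. 168.]
 [311. 194.]
 [331. 177.]
 [278. 153.]] [[272. 171.]
 [308. 188.]]
```

View pics/pre_w.png

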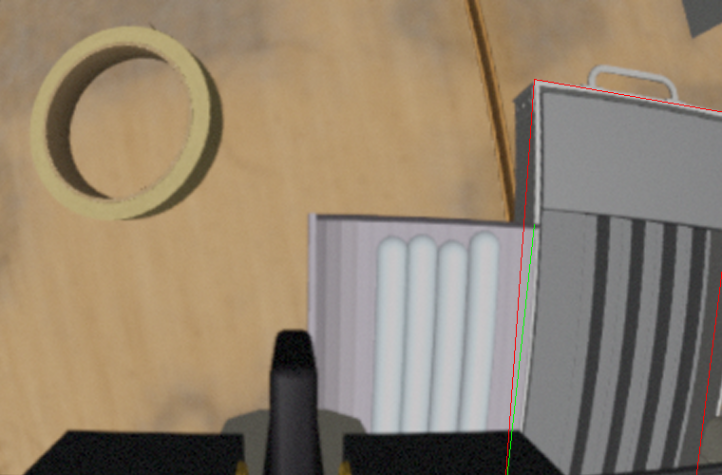

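View pics/pre_s.png

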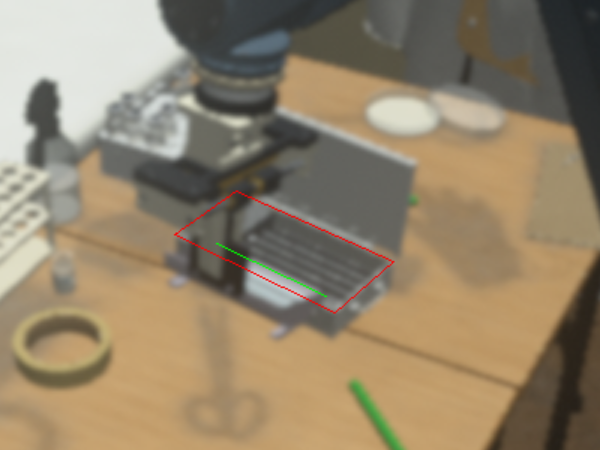

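The scoop hangs level along the box, all four rods settled. Its lip corner is at (538,224), against a predicted (534,225). I'll lower it to the pour position and check the lip against the rim with curved overlays.

Run:
```python
from plan import *
s=robot.state();rows([(12,-51,-27,46)],s['eef_pos'],s['eef_rot'])
```

```text
(12, -51, -27, 46) -> [-0.21, -1.41, -0.82] [0.069, -0.012, -0.001]
```

```bash
python3 -m crank '[[[-0.06,-0.4,-0.1,0.02,-0.003,0,0],[-0.13,-0.9,-0.4,0.045,-0.008,0,0],[-0.21,-1.41,-0.82,0.069,-0.012,-0.001,0],[-0.21,-1.41,-0.82,0.069,-0.012,-0.001,0],[-0.21,-1.41,-0.82,0.069,-0.012,-0.001,0]]]'
python3 - <<'E'
from plan import *
t,Rs=target(12,-51,-27,46);s=robot.state();print(s['eef_pos']-t,s['ft_force'])
S=t+Rs.apply(np.array([53.5,0,-70])/1e3)
p=wshot();k=3;o=np.array([300,25]);c=cv2.resize(p['image'][25:225,300:512,::-1],None,fx=k,fy=k,interpolation=cv2.INTER_CUBIC)
ys=np.linspace(-.104,.104,60)
def ln(P,col):cv2.polylines(c,[((wproj(p,P)-o+.5)*k-.5).round().astype(int).reshape(-1,1,2)],False,col,1)
ln(pose(B,[[-.054,y,.04] for y in ys]),(0,0,255));ln(pose(B,[[-.052,y,.04] for y in ys]),(0,0,255))
ln(pose(B,[[-.052,.049,.04],[.051,.049,.04]]),(0,0,255))
ln(S+Rs.apply([[.0368,y,.0181] for y in np.linspace(-.069,.069,40)]),(0,255,0))
cv2.imwrite('pics/pre2.png',c)
E
```

```text
clock: 9.48
eef_pos: [0.5567, -0.0157, 0.1159]
eef_rot: [[-0.165, 0.037, 0.986], [-0.964, 0.204, -0.169], [-0.207, -0.978, 0.002]]
ft_force: [0.1, -4.4, 3.2]
gripper_width: 0.0117
[ 0.0005 -0.0015  0.0004] [ 0.0742 -4.4351  3.1889]
```

View pics/pre2.png

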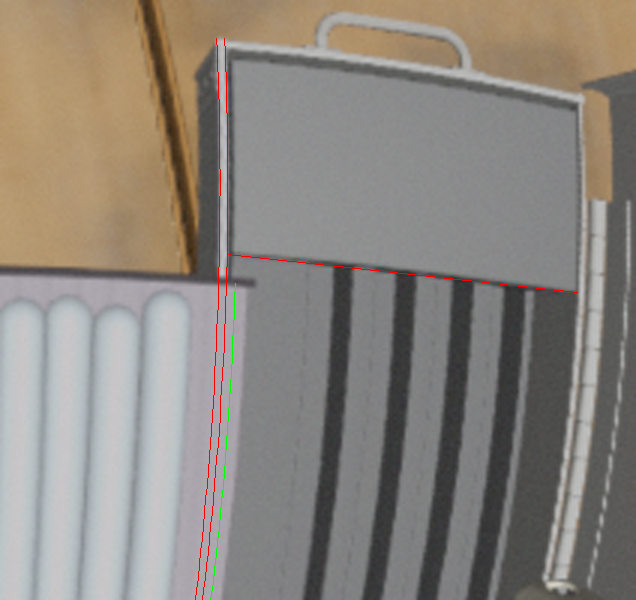

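Contact: the force changed by about +6 N up, so the underside rests on the wall top. I'll back off up and out.

```bash
python3 -m crank '[[[0,0.1,0.3,0,0,0,0],[0,0.25,0.5,0,0,0,0],[0,0.25,0.5,0,0,0,0],[0,0.25,0.5,0,0,0,0]]]'
python3 - <<'E'
from plan import *
t,Rs=target(12,-51,-27,46);s=robot.state();print(s['eef_pos']-t,s['ft_force'],s['moment'])
S=s['eef_pos']+Rs.apply(np.array([53.5,0,-70])/1e3)
p=wshot()
rows([(12,-52,-27,47)],s['eef_pos'],s['eef_rot'])
k=5;o=np.array([345,85]);c=cv2.resize(p['image'][85:200,345:445,::-1],None,fx=k,fy=k,interpolation=cv2.INTER_CUBIC)
def ln(P,col):cv2.polylines(c,[((wproj(p,P)-o+.5)*k-.5).round().astype(int).reshape(-1,1,2)],False,col,1)
ys=np.linspace(-.104,.104,60)
ln(pose(B,[[-.054,y,.04] for y in ys]),(0,0,255));ln(pose(B,[[-.052,y,.04] for y in ys]),(0,0,255))
ln(S+Rs.apply([[.0368,y,.0181] for y in np.linspace(-.069,.069,40)]),(0,255,0))
cv2.imwrite('pics/pre3.png',c)
E
```

```text
clock: 10.02
eef_pos: [0.5561, -0.0121, 0.1203]
eef_rot: [[-0.165, 0.035, 0.986], [-0.964, 0.205, -0.169], [-0.208, -0.978, -0.0]]
ft_force: [0.7, 0.5, -3.5]
gripper_width: 0.0119
[-0.0001  0.0021  0.0047] [ 0.6863  0.4901 -3.4839] [-0.1359  0.0066 -0.0124]
(12, -52, -27, 47) -> [0.03, -0.11, -0.37] [-0.0, -0.0, 0.001]
```

View pics/pre3.png

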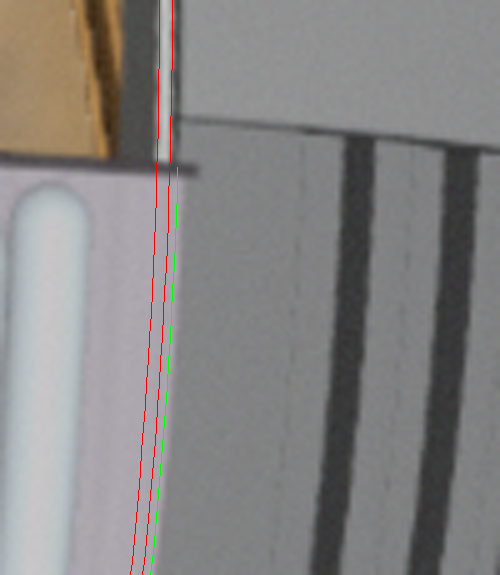

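The lip edge now matches its prediction to about 1 px, it sits just inside the rim, and the contact is gone. I'll plan a slow tilt about the lip.

Run:
```python
from plan import *
s=robot.state();print('tilt A')
rows([(th,-53,-27,max(46,48.5-.25*(th-12))) for th in np.r_[np.arange(13,17),np.arange(17.6,27.1,.6)]],s['eef_pos'],s['eef_rot'])
```

```text
tilt A
(np.float64(13.0), -53, -27, np.float64(48.25)) -> [0.02, -0.13, -0.11] [0.017, -0.003, 0.001]
(np.float64(14.0), -53, -27, np.float64(48.0)) -> [0.0, -0.25, -0.01] [0.034, -0.006, 0.001]
(np.float64(15.0), -53, -27, np.float64(47.75)) -> [-0.02, -0.38, 0.1] [0.052, -0.009, 0.001]
(np.float64(16.0), -53, -27, np.float64(47.5)) -> [-0.04, -0.5, 0.2] [0.069, -0.012, 0.001]
(np.float64(17.6), -53, -27, np.float64(47.1)) -> [-0.08, -0.71, 0.36] [0.096, -0.017, 0.001]
(np.float64(18.200000000000003), -53, -27, np.float64(46.95)) -> [-0.09, -0.79, 0.42] [0.107, -0.018, 0.001]
(np.float64(18.800000000000004), -53, -27, np.float64(46.8)) -> [-0.11, -0.87, 0.48] [0.117, -0.02, 0.001]
(np.float64(19.400000000000006), -53, -27, np.float64(46.65)) -> [-0.12, -0.95, 0.53] [0.127, -0.022, 0.001]
(np.float64(20.000000000000007), -53, -27, np.float64(46.5)) -> [-0.13, -1.03, 0.59] [0.138, -0.024, 0.001]
(np.float64(20.60000000000001), -53, -27, np.float64(46.349999999999994)) -> [-0.15, -1.12, 0.64] [0.148, -0.026, 0.001]
(np.float64(21.20000000000001), -53, -27, np.float64(46.199999999999996
[... 196 characters left out ...]
7, 46) -> [-0.19, -1.37, 0.81] [0.179, -0.031, 0.001]
(np.float64(23.000000000000014), -53, -27, 46) -> [-0.2, -1.45, 0.88] [0.189, -0.033, 0.001]
(np.float64(23.600000000000016), -53, -27, 46) -> [-0.22, -1.54, 0.94] [0.2, -0.034, 0.001]
(np.float64(24.200000000000017), -53, -27, 46) -> [-0.23, -1.63, 1.01] [0.21, -0.036, 0.001]
(np.float64(24.80000000000002), -53, -27, 46) -> [-0.25, -1.71, 1.07] [0.22, -0.038, 0.001]
(np.float64(25.40000000000002), -53, -27, 46) -> [-0.26, -1.8, 1.13] [0.231, -0.04, 0.001]
(np.float64(26.00000000000002), -53, -27, 46) -> [-0.28, -1.89, 1.2] [0.241, -0.041, 0.001]
(np.float64(26.600000000000023), -53, -27, 46) -> [-0.29, -1.98, 1.26] [0.251, -0.043, 0.001]
```

```bash
python3 -m crank '[[[0.02,-0.13,-0.11,0.017,-0.003,0.001,0],[0,-0.25,0,0.034,-0.006,0.001,0],[-0.02,-0.38,0.1,0.052,-0.009,0.001,0],[-0.04,-0.5,0.2,0.069,-0.012,0.001,0],[-0.06,-0.61,0.28,0.083,-0.015,0.001,0],[-0.08,-0.71,0.36,0.096,-0.017,0.001,0],[-0.09,-0.79,0.42,0.107,-0.018,0.001,0],[-0.11,-0.87,0.48,0.117,-0.02,0.001,0],[-0.12,-0.95,0.53,0.127,-0.022,0.001,0],[-0.13,-1.03,0.59,0.138,-0.024,0.001,0],[-0.15,-1.12,0.64,0.148,-0.026,0.001,0],[-0.16,-1.2,0.7,0.158,-0.027,0.001,0],[-0.18,-1.28,0.75,0.169,-0.029,0.001,0],[-0.19,-1.37,0.81,0.179,-0.031,0.001,0],[-0.2,-1.45,0.88,0.189,-0.033,0.001,0],[-0.22,-1.54,0.94,0.2,-0.034,0.001,0],[-0.23,-1.63,1.01,0.21,-0.036,0.001,0],[-0.25,-1.71,1.07,0.22,-0.038,0.001,0]]]'
cat > chk.py <<'E'
from plan import *
import sys
s=robot.state();p=wshot();print(s['clock'],s['ft_force'].round(1),s['moment'].round(2))
pickle.dump({k:p[k] for k in('image','mtx','extrinsics')},open('c%.0f.pkl'%(s['clock']*100),'wb'))
Bi=lambda X:np.array([[np.cos(B[2]),np.sin(B[2])],[-np.sin(B[2]),np.cos(B[2])]])@(X[:2]-B[:2])*1e3
for r in robot.find_in('rod_0',p):
    X=Bi(watz(p,r['at'],.035));print(np.round(r['at']),round(r['confidence'],2),'box xy mm',X.round(1))
# profile along box x at several y
im=p['image'].astype(int)
for y in(10,30):
    out=[]
    for x in range(-80,52,4):
        z=.0283-.001*(x+.5)*np.tan(np.radians(12))
        u=wproj(p,boxw(x,y,z*1e3)[None])[0].round().astype(int)
        out.append(int(im[u[1],u[0]].mean()) if 0<=u[0]<512 and 0<=u[1]<384 else -1)
    print(y,out)
E
python3 chk.py
```

```text
clock: 12.32
eef_pos: [0.5536, -0.0294, 0.1311]
eef_rot: [[-0.152, 0.071, 0.986], [-0.895, 0.414, -0.168], [-0.42, -0.908, 0.0]]
ft_force: [0.9, 3.3, -3.8]
gripper_width: 0.0116
12.325 [ 0.9  3.3 -3.8] [ 0.55 -0.16 -0.14]
[326. 177.] 0.71 box xy mm [-94.   -7.1]
[356. 171.] 0.7 box xy mm [-70.2   0.5]
[108. 288.] 0.65 box xy mm [-408.6 -207.9]
[340. 175.] 0.58 box xy mm [-82.2  -3.8]
10 [199, 166, 195, 201, 172, 174, 173, 126, 139, 138, 139, 138, 137, 134, 136, 119, 65, 135, 133, 134, 114, 77, 132, 128, 130, 86, 59, 132, 130, 129, 73, 56, 127]
30 [197, 161, 193, 200, 179, 172, 173, 110, 140, 139, 139, 140, 138, 135, 135, 125, 62, 134, 127, 134, 120, 66, 135, 128, 134, 115, 64, 131, 125, 130, 63, 55, 129]
```

```bash
python3 -m crank '[[[0,0,0,0,0,0,0],[0,0,0,0,0,0,0]]]'; python3 chk.py
python3 - <<'E'
from plan import *
s=robot.state();t,Rs=target(24.8,-53,-27,46);print('err',s['eef_pos']-t,(R.from_matrix(s['eef_rot'])*(Rs*R.from_matrix(TOOL)).inv()).as_rotvec())
E
```

```text
clock: 12.68
eef_pos: [0.5536, -0.0293, 0.1311]
eef_rot: [[-0.152, 0.071, 0.986], [-0.895, 0.413, -0.168], [-0.419, -0.908, 0.0]]
ft_force: [0.5, 3.3, -4.0]
gripper_width: 0.0117
12.675 [ 0.5  3.3 -4. ] [ 0.54 -0.09 -0.08]
[324. 175.] 0.97 box xy mm [-95.6  -5.4]
[355. 173.] 0.97 box xy mm [-70.5  -1.5]
[309. 175.] 0.96 box xy mm [-108.2   -6.2]
[341. 173.] 0.67 box xy mm [-81.9  -2.2]
[107. 285.] 0.53 box xy mm [-407.5 -200.9]
10 [198, 170, 193, 201, 176, 173, 171, 132, 139, 138, 137, 137, 137, 135, 139, 109, 66, 135, 133, 132, 114, 76, 134, 129, 132, 79, 57, 131, 132, 129, 68, 56, 124]
30 [196, 164, 193, 199, 179, 172, 172, 103, 141, 141, 136, 137, 137, 137, 137, 122, 63, 136, 134, 134, 123, 67, 132, 128, 133, 99, 64, 134, 124, 132, 60, 56, 129]
err [ 0.     -0.      0.0001] [-0.0005 -0.0003  0.0001]
```

```bash
python3 -m crank '[[[0,0,0.2,0,0,0,0],[0,0,0.2,0,0,0,0],[0,0,0.2,0,0,0,0]]]'
```

```text
clock: 13.15
eef_pos: [0.5538, -0.0296, 0.1332]
eef_rot: [[-0.152, 0.071, 0.986], [-0.895, 0.413, -0.168], [-0.419, -0.908, 0.001]]
ft_force: [0.4, -0.7, -3.5]
gripper_width: 0.0112
```

Raising it 2 mm cleared a light contact, so my height is about 2–3 mm biased. I'll go on tilting with the lip at z = 48 in my frame.

Run:
```python
from plan import *
s=robot.state()
rows([(th,-53,-27,48 if th<30 else 47.5) for th in np.arange(25.5,36.1,.7)],s['eef_pos'],s['eef_rot'])
```

```text
(np.float64(25.5), -53, -27, 48) -> [-0.03, -0.07, 0.05] [0.013, -0.001, 0.0]
(np.float64(26.2), -53, -27, 48) -> [-0.05, -0.17, 0.13] [0.025, -0.003, 0.0]
(np.float64(26.9), -53, -27, 48) -> [-0.07, -0.28, 0.2] [0.037, -0.005, 0.0]
(np.float64(27.599999999999998), -53, -27, 48) -> [-0.09, -0.38, 0.27] [0.049, -0.008, 0.0]
(np.float64(28.299999999999997), -53, -27, 48) -> [-0.11, -0.49, 0.33] [0.061, -0.01, 0.0]
(np.float64(28.999999999999996), -53, -27, 48) -> [-0.12, -0.59, 0.4] [0.073, -0.012, 0.0]
(np.float64(29.699999999999996), -53, -27, 48) -> [-0.14, -0.7, 0.47] [0.085, -0.014, 0.0]
(np.float64(30.399999999999995), -53, -27, 47.5) -> [-0.16, -0.81, 0.48] [0.097, -0.016, 0.0]
(np.float64(31.099999999999994), -53, -27, 47.5) -> [-0.18, -0.92, 0.54] [0.109, -0.018, 0.0]
(np.float64(31.799999999999994), -53, -27, 47.5) -> [-0.2, -1.03, 0.6] [0.121, -0.02, 0.0]
(np.float64(32.49999999999999), -53, -27, 47.5) -> [-0.22, -1.14, 0.66] [0.133, -0.022, 0.0]
(np.float64(33.19999999999999), -53, -27, 47.5) -> [-0.24, -1.25, 0.72] [0.145, -0.024, 0.0]
(np.float64(33.89999999999999), -53, -27, 47.5) -> [-0.26, -1.36, 0.78] [0.158, -0.026, 0.0]
(np.float64(34.599999999999994), -53, -27, 47.5) -> [-0.27, -1.48, 0.83] [0.17, -0.028, 0.0]
(np.float64(35.29999999999999), -53, -27, 47.5) -> [-0.29, -1.59, 0.89] [0.182, -0.03, 0.0]
(np.float64(35.999999999999986), -53, -27, 47.5) -> [-0.31, -1.7, 0.94] [0.194, -0.032, 0.0]
```

```bash
python3 -m crank '[[[-0.03,-0.07,0.05,0.013,-0.001,0,0],[-0.05,-0.17,0.13,0.025,-0.003,0,0],[-0.07,-0.28,0.2,0.037,-0.005,0,0],[-0.09,-0.38,0.27,0.049,-0.008,0,0],[-0.11,-0.49,0.33,0.061,-0.01,0,0],[-0.12,-0.59,0.4,0.073,-0.012,0,0],[-0.14,-0.7,0.47,0.085,-0.014,0,0],[-0.14,-0.7,0.47,0.085,-0.014,0,0],[-0.14,-0.7,0.47,0.085,-0.014,0,0]]]'; python3 chk.py
```

```text
clock: 14.28
eef_pos: [0.5523, -0.0363, 0.1378]
eef_rot: [[-0.146, 0.083, 0.986], [-0.856, 0.489, -0.168], [-0.496, -0.869, -0.0]]
ft_force: [-0.2, 0.3, -3.5]
gripper_width: 0.0117
14.275 [-0.2  0.3 -3.5] [-0.41  0.09 -0.03]
[336. 177.] 0.85 box xy mm [-87.6  -6.9]
[366. 175.] 0.66 box xy mm [-63.8  -2.8]
[322. 174.] 0.55 box xy mm [-99.9  -6.2]
10 [155, 205, 199, 153, 202, 204, 160, 120, 146, 147, 145, 144, 143, 142, 143, 143, 101, 142, 138, 142, 138, 72, 140, 137, 139, 131, 59, 137, 130, 137, 125, 63, 135]
30 [153, 199, 196, 157, 201, 202, 164, 165, 145, 147, 144, 142, 144, 144, 144, 142, 91, 143, 138, 141, 141, 63, 140, 133, 140, 136, 62, 140, 133, 134, 124, 60, 135]
```

```bash
python3 -m crank '[[[-0.01,-0.07,0.03,0.008,-0.001,0,0],[-0.02,-0.14,0.05,0.016,-0.003,0,0],[-0.04,-0.22,0.07,0.024,-0.004,0,0],[-0.05,-0.3,0.11,0.032,-0.005,0,0],[-0.06,-0.37,0.15,0.04,-0.007,0,0],[-0.07,-0.44,0.19,0.048,-0.008,0,0],[-0.09,-0.52,0.23,0.057,-0.009,0,0],[-0.09,-0.52,0.23,0.057,-0.009,0,0],[-0.09,-0.52,0.23,0.057,-0.009,0,0],[-0.09,-0.52,0.23,0.057,-0.009,0,0]]]'; python3 chk.py
```

```text
clock: 15.62
eef_pos: [0.5514, -0.0415, 0.1402]
eef_rot: [[-0.141, 0.091, 0.986], [-0.826, 0.537, -0.168], [-0.545, -0.838, -0.001]]
ft_force: [0.6, -0.0, -2.9]
gripper_width: 0.012
15.625 [ 0.6 -0.  -2.9] [-0.51  0.15  0.04]
[318. 174.] 0.97 box xy mm [-105.1   -6.5]
[351. 172.] 0.94 box xy mm [-76.9  -2.2]
[337. 176.] 0.83 box xy mm [-88.3  -6.6]
[365. 173.] 0.7 box xy mm [-65.1  -1.6]
10 [151, 209, 203, 153, 206, 206, 163, 169, 150, 151, 147, 150, 149, 147, 148, 146, 77, 145, 142, 146, 145, 74, 144, 141, 143, 143, 64, 143, 136, 141, 135, 63, 138]
30 [168, 203, 199, 172, 207, 207, 154, 135, 152, 149, 152, 151, 150, 149, 149, 148, 73, 146, 144, 146, 146, 63, 145, 140, 145, 141, 65, 142, 132, 140, 142, 62, 137]
```

Run:
```python
from plan import *
s=robot.state();p=wshot()
Rs=R.from_matrix(s['eef_rot'])*R.from_matrix(TOOL).inv();S=s['eef_pos']+Rs.apply(np.array([53.5,0,-70])/1e3)
k=3;o=np.array([250,20]);c=cv2.resize(p['image'][20:220,250:512,::-1],None,fx=k,fy=k,interpolation=cv2.INTER_CUBIC)
def ln(P,col):cv2.polylines(c,[((wproj(p,P)-o+.5)*k-.5).round().astype(int).reshape(-1,1,2)],False,col,1)
ys=np.linspace(-.104,.104,60)
ln(pose(B,[[-.054,y,.04] for y in ys]),(0,0,255))
ln(S+Rs.apply([[.0368,y,.0181] for y in np.linspace(-.069,.069,40)]),(0,255,0))
ln(S+Rs.apply([[-.0466,y,.030] for y in np.linspace(-.069,.069,40)]),(0,255,0))
for a in np.radians([0,33.2]):
  ln(S+Rs.apply([[.055*np.sin(a),y,.059-.055*np.cos(a)] for y in np.linspace(-.067,.067,40)]),(255,0,255))
cv2.imwrite('pics/mid.png',c)
```

```text
(no output)
```

View pics/mid.png

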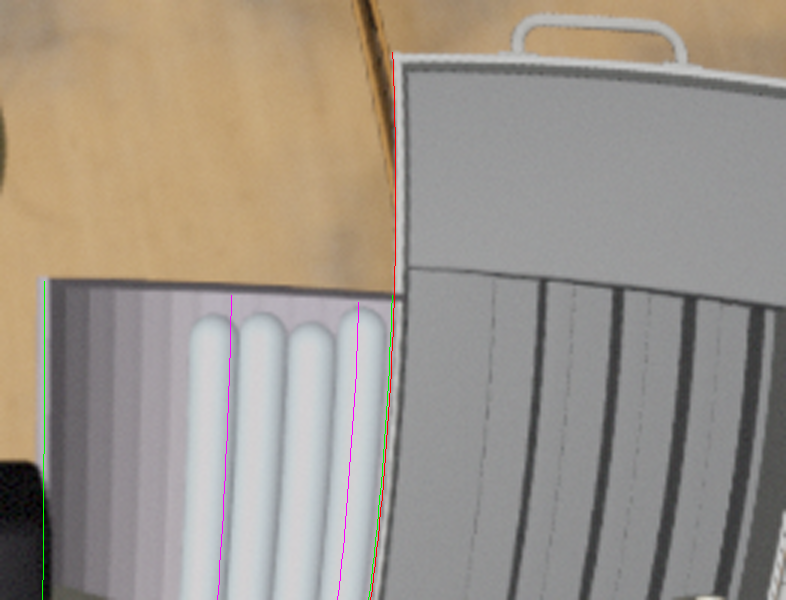

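The model and the scoop agree (lip, back edge). All four rods are still inside, and the front one at (362,330) is right behind the lip. I'll keep tilting slowly and check often.

Run:
```python
from plan import *
s=robot.state()
rows([(th,-52,-27,47.5) for th in np.arange(34,47.1,1)],s['eef_pos'],s['eef_rot'])
```

```text
(np.float64(34.0), -52, -27, 47.5) -> [-0.04, -0.29, 0.09] [0.017, -0.004, -0.0]
(np.float64(35.0), -52, -27, 47.5) -> [-0.07, -0.46, 0.16] [0.034, -0.006, -0.0]
(np.float64(36.0), -52, -27, 47.5) -> [-0.09, -0.62, 0.24] [0.051, -0.009, -0.0]
(np.float64(37.0), -52, -27, 47.5) -> [-0.12, -0.78, 0.31] [0.068, -0.012, -0.0]
(np.float64(38.0), -52, -27, 47.5) -> [-0.15, -0.95, 0.38] [0.086, -0.015, -0.0]
(np.float64(39.0), -52, -27, 47.5) -> [-0.18, -1.11, 0.45] [0.103, -0.018, -0.0]
(np.float64(40.0), -52, -27, 47.5) -> [-0.21, -1.28, 0.51] [0.12, -0.021, -0.0]
(np.float64(41.0), -52, -27, 47.5) -> [-0.23, -1.45, 0.58] [0.137, -0.024, -0.0]
(np.float64(42.0), -52, -27, 47.5) -> [-0.26, -1.62, 0.63] [0.154, -0.027, -0.0]
(np.float64(43.0), -52, -27, 47.5) -> [-0.29, -1.79, 0.69] [0.172, -0.03, -0.0]
(np.float64(44.0), -52, -27, 47.5) -> [-0.32, -1.96, 0.74] [0.189, -0.033, -0.0]
(np.float64(45.0), -52, -27, 47.5) -> [-0.35, -2.14, 0.79] [0.206, -0.036, -0.0]
(np.float64(46.0), -52, -27, 47.5) -> [-0.38, -2.31, 0.83] [0.223, -0.039, -0.0]
(np.float64(47.0), -52, -27, 47.5) -> [-0.41, -2.48, 0.88] [0.24, -0.042, -0.0]
```

```bash
python3 -m crank '[[[-0.02,-0.15,0.05,0.009,-0.002,0,0],[-0.04,-0.29,0.09,0.017,-0.004,0,0],[-0.05,-0.38,0.12,0.026,-0.005,0,0],[-0.07,-0.46,0.16,0.034,-0.006,0,0],[-0.08,-0.54,0.2,0.043,-0.008,0,0],[-0.09,-0.62,0.24,0.051,-0.009,0,0],[-0.09,-0.62,0.24,0.051,-0.009,0,0],[-0.09,-0.62,0.24,0.051,-0.009,0,0],[-0.09,-0.62,0.24,0.051,-0.009,0,0]]]'; python3 chk.py
```

```text
clock: 16.9
eef_pos: [0.5505, -0.0477, 0.1426]
eef_rot: [[-0.136, 0.098, 0.986], [-0.798, 0.579, -0.168], [-0.588, -0.809, -0.0]]
ft_force: [0.6, 0.0, -3.8]
gripper_width: 0.0115
16.9 [ 0.6  0.  -3.8] [-0.55  0.13  0.04]
[390. 179.] 0.88 box xy mm [-43.6  -3.2]
[336. 176.] 0.87 box xy mm [-88.9  -6.8]
[370. 174.] 0.84 box xy mm [-60.4  -2. ]
10 [175, 209, 212, 193, 205, 211, 197, 136, 181, 201, 193, 149, 153, 152, 153, 151, 75, 149, 135, 148, 149, 66, 146, 140, 144, 146, 67, 146, 141, 143, 145, 64, 139]
30 [172, 205, 211, 184, 193, 208, 182, 112, 172, 202, 193, 150, 152, 153, 154, 152, 76, 149, 149, 150, 148, 69, 148, 144, 147, 146, 61, 147, 147, 143, 143, 62, 139]
```

```bash
python3 -m crank '[[[0,0,0,0,0,0,0],[0,0,0,0,0,0,0],[0,0,0,0,0,0,0],[0,0,0,0,0,0,0]]]'; python3 chk.py
```

```text
clock: 17.5
eef_pos: [0.5505, -0.0477, 0.1426]
eef_rot: [[-0.136, 0.098, 0.986], [-0.798, 0.579, -0.168], [-0.588, -0.809, -0.0]]
ft_force: [-1.0, 0.2, -2.4]
gripper_width: 0.012
17.5 [-1.   0.2 -2.4] [-0.45  0.11  0.01]
[441. 194.] 0.84 box xy mm [-2.5 -9.2]
[416. 184.] 0.68 box xy mm [-22.8  -4.6]
[370. 176.] 0.65 box xy mm [-60.2  -3.2]
[458. 196.] 0.62 box xy mm [10.5 -8.7]
10 [184, 185, 183, 187, 191, 213, 201, 121, 155, 154, 153, 153, 152, 157, 200, 199, 85, 149, 141, 196, 198, 95, 139, 191, 198, 158, 67, 145, 137, 145, 143, 62, 138]
30 [181, 184, 182, 185, 191, 211, 203, 113, 157, 155, 155, 154, 150, 157, 200, 199, 85, 149, 146, 195, 196, 75, 141, 192, 198, 171, 64, 147, 128, 147, 143, 63, 139]
```

Three rods are out and settling at box x of about -22, -2 and +11 (rolling), with one left in the scoop. I'll wait a moment, then let out the last.

```bash
python3 -m crank '[[[0,0,0,0,0,0,0],[0,0,0,0,0,0,0],[0,0,0,0,0,0,0],[0,0,0,0,0,0,0]]]'; python3 chk.py
```

```text
clock: 18.1
eef_pos: [0.5505, -0.0477, 0.1425]
eef_rot: [[-0.136, 0.098, 0.986], [-0.798, 0.579, -0.168], [-0.588, -0.809, -0.0]]
ft_force: [-0.5, -0.3, -2.9]
gripper_width: 0.0118
18.1 [-0.5 -0.3 -2.9] [-0.47  0.16 -0.05]
[442. 195.] 0.95 box xy mm [-1.7 -9.8]
[465. 197.] 0.82 box xy mm [16.7 -8.5]
[370. 175.] 0.66 box xy mm [-59.9  -2.3]
[413. 184.] 0.56 box xy mm [-25.1  -4.6]
10 [185, 185, 184, 185, 191, 212, 201, 120, 154, 153, 155, 152, 153, 158, 201, 199, 85, 151, 135, 195, 197, 97, 149, 131, 195, 197, 113, 145, 137, 143, 142, 63, 138]
30 [185, 184, 184, 185, 189, 210, 202, 107, 157, 155, 154, 153, 151, 157, 200, 198, 88, 150, 147, 196, 196, 74, 148, 141, 197, 199, 101, 146, 143, 147, 144, 66, 140]
```

Grooves 0, 1 and 2 are filled. Tilting on for the last rod.

```bash
python3 -m crank '[[[-0.01,-0.08,0.04,0.009,-0.001,0,0],[-0.03,-0.16,0.07,0.017,-0.003,0,0],[-0.04,-0.25,0.11,0.026,-0.004,0,0],[-0.06,-0.33,0.14,0.035,-0.006,0,0],[-0.07,-0.41,0.18,0.044,-0.007,0,0],[-0.09,-0.49,0.21,0.052,-0.009,0,0],[-0.1,-0.57,0.24,0.06,-0.01,0,0],[-0.12,-0.66,0.27,0.069,-0.012,0,0],[-0.12,-0.66,0.27,0.069,-0.012,0,0],[-0.12,-0.66,0.27,0.069,-0.012,0,0],[-0.12,-0.66,0.27,0.069,-0.012,0,0]]]'; python3 chk.py
```

```text
clock: 19.58
eef_pos: [0.5493, -0.0543, 0.1452]
eef_rot: [[-0.129, 0.108, 0.986], [-0.755, 0.634, -0.168], [-0.643, -0.766, -0.0]]
ft_force: [-0.2, -0.1, -2.7]
gripper_width: 0.0119
19.575 [-0.2 -0.1 -2.7] [-0.53  0.07  0.  ]
[416. 187.] 0.85 box xy mm [-23.7  -6.7]
[371. 177.] 0.75 box xy mm [-60.8  -4.2]
[444. 191.] 0.73 box xy mm [-1.3 -6.2]
[468. 196.] 0.58 box xy mm [17.3 -6.7]
10 [183, 186, 185, 187, 205, 214, 191, 138, 160, 158, 156, 155, 154, 151, 204, 200, 106, 153, 149, 201, 201, 100, 151, 133, 195, 200, 111, 149, 142, 147, 147, 63, 139]
30 [184, 186, 183, 187, 204, 213, 192, 105, 161, 159, 156, 155, 156, 160, 204, 203, 101, 151, 147, 195, 198, 83, 151, 129, 198, 201, 109, 150, 142, 150, 148, 63, 147]
```

```bash
python3 -m crank '[[[-0.01,-0.09,0.03,0.009,-0.001,0,0],[-0.03,-0.17,0.06,0.017,-0.003,0,0],[-0.04,-0.26,0.09,0.026,-0.004,0,0],[-0.05,-0.34,0.12,0.034,-0.006,0,0],[-0.06,-0.42,0.15,0.043,-0.007,0,0],[-0.08,-0.51,0.18,0.052,-0.009,0,0],[-0.08,-0.51,0.18,0.052,-0.009,0,0],[-0.08,-0.51,0.18,0.052,-0.009,0,0],[-0.08,-0.51,0.18,0.052,-0.009,0,0],[-0.08,-0.51,0.18,0.052,-0.009,0,0]]]'; python3 chk.py
```

```text
clock: 20.92
eef_pos: [0.5485, -0.0594, 0.1471]
eef_rot: [[-0.123, 0.115, 0.986], [-0.721, 0.673, -0.168], [-0.682, -0.731, 0.0]]
ft_force: [-0.7, 0.1, -1.2]
gripper_width: 0.0116
20.925 [-0.7  0.1 -1.2] [-0.52  0.13  0.01]
[445. 196.] 0.72 box xy mm [-0.9 -8.9]
[470. 200.] 0.64 box xy mm [18.7 -8.2]
[419. 188.] 0.64 box xy mm [-21.8  -6.4]
[476. 135.] 0.5 box xy mm [17.4 36.6]
10 [187, 190, 186, 190, 187, 191, 187, 120, 161, 163, 161, 161, 159, 162, 206, 204, 127, 158, 156, 203, 205, 130, 154, 136, 214, 221, 167, 152, 142, 152, 151, 71, 151]
30 [187, 189, 186, 189, 186, 188, 184, 155, 164, 162, 163, 161, 161, 156, 207, 204, 147, 157, 149, 199, 203, 99, 154, 141, 213, 219, 161, 153, 148, 153, 152, 67, -1]
```

```bash
python3 -m crank '[[[0,0,0,0,0,0,0],[0,0,0,0,0,0,0],[0,0,0,0,0,0,0],[0,0,0,0,0,0,0]]]'; python3 chk.py
```

```text
clock: 21.52
eef_pos: [0.5485, -0.0595, 0.147]
eef_rot: [[-0.123, 0.115, 0.986], [-0.721, 0.673, -0.168], [-0.682, -0.731, -0.0]]
ft_force: [0.2, -0.6, -1.8]
gripper_width: 0.0117
21.525 [ 0.2 -0.6 -1.8] [-0.6   0.11 -0.  ]
[469. 196.] 0.85 box xy mm [17.2 -5.8]
[497. 179.] 0.84 box xy mm [36.4  9.3]
[447. 194.] 0.81 box xy mm [ 0.3 -7.2]
[415. 187.] 0.71 box xy mm [-24.9  -6.4]
10 [186, 190, 186, 188, 186, 191, 187, 114, 163, 163, 160, 161, 159, 160, 207, 205, 127, 156, 156, 204, 205, 128, 154, 150, 200, 203, 113, 152, 141, 199, 202, 146, 148]
30 [187, 191, 185, 188, 186, 189, 184, 140, 164, 161, 162, 162, 159, 158, 207, 205, 140, 156, 152, 200, 203, 101, 157, 137, 202, 203, 115, 152, 145, 197, 203, 114, -1]
```

All four rods lie in grooves 0–3 (bright at x = -22, -2, 18 and 38) and the scoop is empty. I'll take the scoop back to its free spot.

Run:
```python
from plan import *
s=robot.state();R0=R.from_matrix(s['eef_rot'])
for yaw,th in((-1.7396,20),(-1.7396,0),(-1.376,0)):
    c,sn=np.cos(yaw),np.sin(yaw);Rt=R.from_rotvec(np.radians(th)*np.array([-sn,c,0]))*R.from_euler('z',yaw)*R.from_matrix(TOOL)
    print(yaw,th,(Rt*R0.inv()).as_rotvec().round(3))
print((np.array([.489,.2018,.11])-s['eef_pos'])*100)
```

```text
-1.7396 20 [-0.396  0.067 -0.   ]
-1.7396 0 [-0.74   0.126 -0.   ]
-1.376 0 [-0.755 -0.01   0.346]
[-5.949  26.1235 -3.7019]
```

```bash
python3 -m crank '[[[0.1,0.8,1.2,-0.05,0.01,0,0],[0.4,3,2.5,-0.15,0.025,0,0],[0.6,6,3,-0.3,0.05,0,0],[0.6,9.5,3,-0.47,0.08,0,0],[0,13,3,-0.64,0.1,0.02,0],[-1.5,16.5,2.5,-0.74,0.1,0.08,0],[-3,20,1,-0.75,0.05,0.2,0],[-4.5,23.5,-1,-0.755,0,0.32,0],[-5.95,26.1,-3.7,-0.755,-0.01,0.346,0],[-5.95,26.1,-5,-0.755,-0.01,0.346,0],[-5.95,26.1,-6.5,-0.755,-0.01,0.346,0],[-5.95,26.1,-6.9,-0.755,-0.01,0.346,0],[-5.95,26.1,-6.9,-0.755,-0.01,0.346,0],[-5.95,26.1,-6.9,-0.755,-0.01,0.346,0]]]'
```

```text
clock: 23.38
eef_pos: [0.4895, 0.2014, 0.0786]
eef_rot: [[0.193, 0.001, 0.981], [-0.981, 0.0, 0.193], [-0.0, -1.0, 0.001]]
ft_force: [0.2, 0.2, -2.4]
gripper_width: 0.0118
```

```bash
python3 -m crank '[[[0,0,-0.3,0,0,0,0],[0,0,-0.5,0,0,0,0],[0,0,-0.65,0,0,0,0],[0,0,-0.65,0,0,0,0]]]'; python3 -m crank '[[[0,0,-0.1,0,0,0,0],[0,0,-0.15,0,0,0,0],[0,0,-0.15,0,0,0,0]]]'
```

```text
clock: 23.88
eef_pos: [0.4889, 0.2016, 0.0714]
eef_rot: [[0.193, 0.0, 0.981], [-0.981, -0.0, 0.193], [0.0, -1.0, 0.0]]
ft_force: [0.5, 0.7, -1.8]
gripper_width: 0.0117
clock: 24.25
eef_pos: [0.489, 0.2016, 0.07]
eef_rot: [[0.193, 0.0, 0.981], [-0.981, -0.0, 0.193], [0.0, -1.0, 0.0]]
ft_force: [-0.1, 0.5, -2.4]
gripper_width: 0.0118
```

```bash
python3 -m crank '[[[0,0,-0.1,0,0,0,0],[0,0,-0.1,0,0,0,0],[0,0,-0.1,0,0,0,0]]]'; python3 -m crank '[[[0,0,-0.1,0,0,0,0],[0,0,-0.1,0,0,0,0],[0,0,-0.1,0,0,0,0]]]'
```

```text
clock: 24.62
eef_pos: [0.489, 0.2016, 0.0699]
eef_rot: [[0.194, 0.0, 0.981], [-0.981, -0.0, 0.194], [0.0, -1.0, 0.0]]
ft_force: [-5.0, -0.3, 10.1]
gripper_width: 0.0117
clock: 25.0
eef_pos: [0.4891, 0.2017, 0.0698]
eef_rot: [[0.194, 0.001, 0.981], [-0.981, 0.0, 0.194], [0.0, -1.0, 0.001]]
ft_force: [-9.6, -2.0, 23.4]
gripper_width: 0.0116
```

The scoop stands on the table (upward reaction of about 23 N). I'll ease off, release and lift.

```bash
python3 -m crank '[[[0,0,0.2,0,0,0,0],[0,0,0.2,0,0,0,0],[0,0,0.2,0,0,0,25],[0,0,0.2,0,0,0,50],[0,0,0.2,0,0,0,50],[0,0,2,0,0,0,50],[0,0,6,0,0,0,50],[0,0,12,0,0,0,50],[0,0,18,0,0,0,50],[0,0,18,0,0,0,50]]]'
python3 - <<'E'
from plan import *
p=wshot();s=robot.state()
for t in('scoop','scoop_grip'):print(t,[(np.round(r['at']),round(r['confidence'],2),watz(p,r['at'],.02).round(3)) for r in robot.find_in(t,p)])
cv2.imwrite('pics/sc_after.png',p['image'][:,:,::-1])
c,sn=np.cos(B[2]),np.sin(B[2]);Rt=R.from_euler('z',B[2])*R.from_matrix(TOOL)
print(s['eef_pos'],s['gripper_width'],(Rt*R.from_matrix(s['eef_rot']).inv()).as_rotvec())
print('above',(boxw(110,0,250)-s['eef_pos'])*100,'low',(boxw(105,0,150)-s['eef_pos'])*100)
E
```

```text
clock: 26.25
eef_pos: [0.4907, 0.2021, 0.2524]
eef_rot: [[0.193, 0.008, 0.981], [-0.981, 0.002, 0.193], [-0.001, -1.0, 0.008]]
ft_force: [-0.9, 0.6, -1.4]
gripper_width: 0.0462
scoop [(array([287., 170.]), 0.82, array([0.499, 0.159, 0.02 ]))]
scoop_grip [(array([289., 172.]), 0.56, array([0.498, 0.156, 0.02 ]))]
[0.4896 0.2017 0.2496] 0.04670389485140551 [-0.0003  0.0039 -0.3634]
above [  5.313  -45.5575   0.0419] low [  5.397  -45.0646  -9.9581]
```

```bash
python3 -m crank '[[[5.3,-45.5,0,0,0.004,-0.363,0],[5.3,-45.5,0,0,0.004,-0.363,0],[5.3,-45.5,0,0,0.004,-0.363,0],[5.3,-45.5,0,0,0.004,-0.363,0],[5.3,-45.5,0,0,0.004,-0.363,0],[5.3,-45.5,0,0,0.004,-0.363,0],[5.3,-45.5,0,0,0.004,-0.363,0],[5.3,-45.5,0,0,0.004,-0.363,0],[5.3,-45.5,0,0,0.004,-0.363,0],[5.3,-45.5,0,0,0.004,-0.363,0],[5.3,-45.5,-4,0,0.004,-0.363,0],[5.3,-45.5,-8,0,0.004,-0.363,0],[5.3,-45.5,-10,0,0.004,-0.363,0],[5.3,-45.5,-10,0,0.004,-0.363,0]]]'
python3 - <<'E'
from plan import *
s=robot.state()
bi=np.array([[np.cos(B[2]),np.sin(B[2])],[-np.sin(B[2]),np.cos(B[2])]])@(s['eef_pos'][:2]-B[:2]);print('box',bi*1e3,s['eef_pos'][2],s['ft_force'])
for a in np.arange(1.65,-.01,-.15):
    r=95
    x=56-r*np.cos(a)+6*np.sin(a)+17.5;z=41+r*np.sin(a)+6*np.cos(a)+17
    print(round(a,2),round(x),round(z),((boxw(x,0,z)-s['eef_pos'])*100).round(2).tolist())
E
```

```text
clock: 28.15
eef_pos: [0.5415, -0.2516, 0.1469]
eef_rot: [[-0.166, -0.006, 0.986], [-0.986, 0.002, -0.166], [-0.001, -1.0, -0.006]]
ft_force: [-0.2, 1.0, 0.2]
gripper_width: 0.0002
box [108.0435  -1.5806] 0.1469241537485561 [-0.2061  0.9928  0.2426]
1.65 87 152 [0.51, 2.05, 0.53]
1.5 73 153 [0.75, 3.45, 0.63]
1.35 59 152 [0.99, 4.85, 0.51]
1.2 45 149 [1.22, 6.22, 0.18]
1.05 31 143 [1.44, 7.53, -0.35]
0.9 19 136 [1.65, 8.74, -1.08]
0.75 8 127 [1.84, 9.83, -1.98]
0.6 -2 117 [2.0, 10.77, -3.03]
0.45 -9 105 [2.13, 11.55, -4.22]
0.3 -15 92 [2.23, 12.15, -5.51]
0.15 -20 78 [2.3, 12.55, -6.88]
0.0 -21 64 [2.33, 12.74, -8.29]
```

```bash
python3 -m crank '[[[0.5,2.05,0.5,0,0,0,0],[0.6,2.75,0.6,0,0,0,0],[0.75,3.45,0.6,0,0,0,0],[0.9,4.15,0.55,0,0,0,0],[1,4.85,0.5,0,0,0,0],[1.1,5.5,0.35,0,0,0,0],[1.2,6.2,0.2,0,0,0,0],[1.3,6.9,-0.1,0,0,0,0],[1.45,7.5,-0.35,0,0,0,0],[1.55,8.15,-0.7,0,0,0,0],[1.65,8.75,-1.1,0,0,0,0]]]'
python3 - <<'E'
from plan import *
sc=robot.read_camera('scene');t=robot.read_camera('top')
a=cv2.resize(sc['image'][90:260,190:390,::-1],None,fx=2,fy=2,interpolation=cv2.INTER_CUBIC)
b=cv2.resize(t['image'][120:290,170:370,::-1],None,fx=2,fy=2,interpolation=cv2.INTER_CUBIC)
cv2.imwrite('pics/lid.png',np.hstack([a,b]))
for r in robot.find_in('lid_edge',sc):print(r)
E
```

```text
clock: 29.52
eef_pos: [0.5586, -0.1655, 0.1368]
eef_rot: [[-0.168, -0.004, 0.986], [-0.986, 0.001, -0.168], [0.0, -1.0, -0.004]]
ft_force: [-0.5, -0.0, 1.2]
gripper_width: 0.0002
{'at': [301.4, 153.8], 'confidence': 0.59}
```

```bash
python3 -m crank '[[[0.1,0.55,-0.45,0,0,0,0],[0.2,1.1,-0.9,0,0,0,0],[0.25,1.55,-1.45,0,0,0,0],[0.35,2,-1.95,0,0,0,0],[0.4,2.4,-2.55,0,0,0,0],[0.5,2.8,-3.15,0,0,0,0],[0.55,3.1,-3.8,0,0,0,0],[0.6,3.4,-4.4,0,0,0,0],[0.6,3.6,-5.1,0,0,0,0],[0.65,3.8,-5.8,0,0,0,0],[0.65,3.9,-6.5,0,0,0,0],[0.65,4,-7,0,0,0,0],[0.65,4,-7,0,0,0,0]]]'
python3 - <<'E'
from plan import *
s=robot.state();print((np.array([[np.cos(B[2]),np.sin(B[2])],[-np.sin(B[2]),np.cos(B[2])]])@(s['eef_pos'][:2]-B[:2]))*1e3,s['eef_pos'][2],s['ft_force'])
E
```

```text
clock: 31.3
eef_pos: [0.5648, -0.1259, 0.0666]
eef_rot: [[-0.168, -0.004, 0.986], [-0.986, 0.001, -0.168], [-0.0, -1.0, -0.004]]
ft_force: [0.6, 0.4, 0.8]
gripper_width: 0.0005
[-19.8765   0.2907] 0.06662688429056887 [0.6283 0.4317 0.7807]
```

```bash
python3 -m crank '[[[0.1,0.6,0,0,0,0,0],[0.1,0.6,-0.15,0,0,0,0],[0.1,0.6,-0.25,0,0,0,0],[0.1,0.6,-0.25,0,0,0,0]]]';  python3 -m crank '[[[0,0,-0.1,0,0,0,0],[0,0,-0.1,0,0,0,0],[0,0,-0.1,0,0,0,0]]]'; python3 -m crank '[[[0,0,-0.1,0,0,0,0],[0,0,-0.1,0,0,0,0],[0,0,-0.1,0,0,0,0]]]'
```

```text
clock: 31.8
eef_pos: [0.566, -0.12, 0.0645]
eef_rot: [[-0.168, -0.004, 0.986], [-0.986, 0.001, -0.168], [0.0, -1.0, -0.004]]
ft_force: [-0.5, -0.9, 0.2]
gripper_width: 0.0005
clock: 32.17
eef_pos: [0.5661, -0.12, 0.0643]
eef_rot: [[-0.168, -0.003, 0.986], [-0.986, 0.001, -0.168], [0.0, -1.0, -0.003]]
ft_force: [-3.1, 0.7, 9.4]
gripper_width: 0.0005
clock: 32.55
eef_pos: [0.5661, -0.12, 0.0642]
eef_rot: [[-0.168, -0.003, 0.986], [-0.986, 0.0, -0.168], [0.0, -1.0, -0.003]]
ft_force: [-7.6, 1.3, 18.5]
gripper_width: 0.0002
```

The lid met a hard stop with the fingertips at z of about 47 mm, exactly the shut height. I'll retract and take the last look.

```bash
python3 -m crank '[[[0,0,0.5,0,0,0,0],[0,0,3,0,0,0,0],[0,0,8,0,0,0,0],[-1,4,14,0,0,0,0],[-4,9,20,0,0,0,0],[-8,12,25,0,0,0,0],[-8,12,25,0,0,0,0],[-8,12,25,0,0,0,0],[-8,12,25,0,0,0,0],[-8,12,25,0,0,0,0]]]'
python3 - <<'E'
from plan import *
p=wshot();sc=robot.read_camera('scene')
a=cv2.resize(sc['image'][90:290,150:390,::-1],(396,330),interpolation=cv2.INTER_CUBIC)
b=cv2.resize(p['image'][0:230,80:480+20,::-1],(600,330))[:, :]
w=p['image'][:,:,::-1].copy()
pts=wproj(p,pose(B,[lid(0,.106),lid(0,-.106)]));print('edge pred',pts)
cv2.polylines(w,[pts.round().astype(int).reshape(-1,1,2)],False,(0,0,255),1)
b=cv2.resize(w[0:240],(768,360))
cv2.imwrite('pics/final.png',np.vstack([b[:,:768],np.hstack([cv2.resize(a,(288,240)),np.zeros((240,480,3),np.uint8)])]))
c=cv2.resize(sc['image'][90:290,150:390,::-1],(480,400)) 
for n in('tape','jar','open_vial','scoop','scoop_grip','steel_box'):print(n,[(np.round(r['at']).tolist(),round(r['confidence'],2)) for r in robot.find_in(n,sc)][:1])
E
```

```text
clock: 33.8
eef_pos: [0.4861, -0.0005, 0.3112]
eef_rot: [[-0.168, -0.006, 0.986], [-0.986, 0.001, -0.168], [0.0, -1.0, -0.006]]
ft_force: [0.2, 0.3, 0.3]
gripper_width: 0.0004
edge pred [[305.7295  22.2565]
 [304.9305 169.4449]]
tape [([220.0, 201.0], 0.84)]
jar [([174.0, 222.0], 0.77)]
open_vial [([219.0, 184.0], 0.57)]
scoop [([265.0, 245.0], 0.9)]
scoop_grip [([263.0, 245.0], 0.96)]
steel_box [([295.0, 174.0], 0.62)]
```

View pics/final.png

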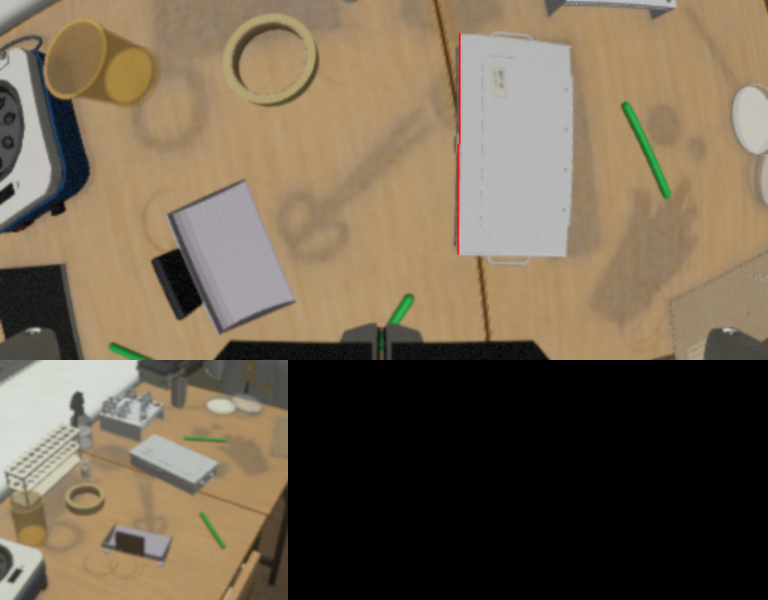

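The lid is shut and its edge lies on the predicted line at x of about 459. The scoop stands upright and empty at (232,257), clear of the box. The tape (270,60), jar (100,62) and vial are where they were. Handing in.

```bash
python3 -c "from station import robot;print(robot.close_job())"
```

```text
the job is handed in; nothing more can be done
None
```

I poured the four rods into the box, stood the empty scoop back on the table, shut the lid and handed the job in at about 34 s.

- **Rods:** The gripper never touched them. The last look before shutting the lid, by detections and brightness profile, put one rod in each groove, at box x of about -22, -1, 18 and 38 mm. They weren't seen again after the lid closed.
- **Scoop:** It stands empty and upright at its old spot, about (0.50, 0.15) m, well clear of the box. I felt it touch the table before letting go.
- **Lid:** I pushed it down with closed fingertips until it met a hard stop. The tips were then at about 47 mm, the shut height, and the last picture shows its edge on the predicted line.
- **Tape, jar and vial:** They look undisturbed in the last picture.

**Problems along the way:**
- The scoop's underside brushed the box's front wall twice before the pour, with changes of roughly 3 to 7 N, because my heights were 2–3 mm off. I backed off each time, and no rod moved.
- The rods stuck in the scoop for longer than expected. The first three left close together at about 36° of tilt, and the last between 40 and 43°.

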